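# Seat a keyed filter funnel on the vacuum manifold and hold its valve open

### The job

Take the spare amber filter funnel out of the low glass beaker and fit it to the empty station of the vacuum manifold: push its steel stem into the socket, turn it until the key slips into the slot, and keep pushing against the spring valve until the flange sits fully home on the socket's rim. Finish while still gripping the funnel and holding it pressed home, upright, so that the valve stays open (let go and the spring lifts it again). Leave everything else on the bench where it is.

Things in the scene. Friction and masses are not known exactly. Their poses are not given: they have to be found in the camera images.
- funnel: Loose filter funnel, 0.25 kg, 133 mm tall, at the start upright with its flange on the low beaker's rim, stem inside. Origin: centre of the stem's tip, z up its axis. Steel stem 22 mm wide up to 38 mm, first 5 mm tapered to 17 mm; white flange 66 mm wide, 38 to 48 mm up; black band 61 mm wide to 55 mm; open amber cylinder 58 mm wide, 3 mm wall, to 133 mm.
- funnel_key (a point): Lower end of the funnel's key, 16 mm above the tip, 14 mm out along the funnel's +x. The key: a steel rib on the stem, 7 mm wide, round-nosed, reaching 20 mm from the axis, from here up to the flange. Straight above it the flange has a white thumb tab, 14 mm wide, reaching 48 mm from the axis, visible from above.
- funnel_grip (a point): Where to grip the funnel from above: on its axis, 98 mm above the tip, 35 mm below the rim of the amber cylinder, which is 58 mm in diameter there; any direction round the axis will do.
- port: The empty station, fixed: an upright steel socket, origin at the top of the header pipe, z up. Collar 46 mm in outer diameter, bore 24.6 mm, rim 60 mm up. Its one key slot, 10.5 mm wide, runs from the rim 27 mm down through the wall on the +x side, between cheeks reaching 31 mm from the axis. The funnel's x must point along this x within about 0.1 rad. Station and slot direction vary.
- port_rim (a point): Centre of the socket's mouth, at the height of its rim; axes of port. The key touches the rim when the stem's tip is 16 mm below this point; the tip meets the spring valve 28 mm below; the flange rests on the rim, fully home, when the tip is 38 mm below.
- valve (a joint): Travel of the spring valve at the bottom of the socket's bore, in m, growing downward: 0 shut, 0.010 when the funnel is fully home. Its spring pushes up with 6.4 N at 0 and 10.4 N at 0.010, more than the funnel's weight (2 to 3.3 N).
- manifold: The vacuum manifold, fixed: a steel header pipe 40 mm in diameter and 400 mm long lying along its y axis, its top 60 mm above the bench, on two end plates; origin on the bench under its middle. Three stations stand on it, at y = -130, 0 and 130 mm.
- seated_a: A station with a funnel of the same kind already seated, fixed; origin at the top of the header pipe under its axis; its funnel's top is 155 mm above this origin.
- seated_b: The other station with a funnel already seated, fixed; the same as seated_a.
- rest: The low glass beaker in which the funnel stands at the start: 64 mm across the rim, 60 mm tall, wall 3.5 mm, 0.15 kg, loose. Origin: centre of its underside.
- membranes: Small box of membrane filters, 62 x 62 x 42 mm, loose. Origin: centre of its underside.
- forceps: Steel forceps lying flat, 120 mm long along their y axis, 9 mm high, loose. Origin: under their middle.
- petri: Stack of three petri dishes, 92 mm in diameter, 45 mm high, loose. Origin: centre of the underside.
- reagent: Amber screw-cap bottle, 70 mm in diameter, 145 mm tall, loose. Origin: centre of the underside.
- washbottle: White wash bottle with a bent nozzle towards its -x side, 68 mm in diameter, 190 mm tall, loose. Origin: centre of the underside.
- beaker: Empty glass beaker, 70 mm across, 90 mm tall, loose. Origin: centre of its underside.
Mind the look-alikes: they are no part of the job. Leave any yellow look-alike of the funnel alone.

How it is judged:
By the outcome, as a careful person would: the job done as asked, in the order asked, and still so for the second after the job is handed in, while the arm keeps its last pose, push and grip.
It also fails if it takes over 51 s, if anything falls off the work surface, if the arm or the gripper's body presses on something with over 40 N, if the wrist force passes 120 N, or if a joint passes its speed limit or range.

### The arm

A 6-joint arm with a two-finger parallel gripper is mounted at the origin on the work surface. World frame = base frame: x ahead of the robot, y to its left, z up, the work surface at z = 0. Lengths are in m, angles in rad, forces in N, time in s.
With the tool pointing down it reaches from about 0.325 to 0.9 m from the base axis. Payload 6.1 kg.
Tool frame: the origin (TCP) lies on the centre line of the jaws, within the pads' length; the fingertips stand 14 mm ahead of it and the grasp point (between the pads) lies 5 mm behind it (arm.tip_extent is the distance from the TCP to the fingertips, in m); z points along the fingers, y is the line along which they close (so a half turn about z gives the same grasp; the last joint's range is limited). The gripper opens to 87 mm and grips with 3 to 60 N. Pads are 19 mm wide; open, the fingers measure 117 mm over their backs; the gripper's body (75 mm by 190 mm) begins 51 mm behind the grasp point.
Start: joints at [-1.25, 0.22, 1.526, -0, 1.395, -0.126], TCP at [0.27, -0.564, 0.237] pointing down, gripper open.
Joint ranges: [-2.98, 2.98], [-0.91, 2.08], [0.09, 2.57], [-1.24, 4.39], [0.2, 2.65], [-2.68, 2.68]. Speed limits (rad/s): [2.57, 2.57, 3.01, 3.14, 3.14, 3.14].

### API

Orientations are given as a unit quaternion [w, x, y, z].
In Python, from rig import arm gives the robot as it stands.
- The arm moves only by the tool jog_arm, never from a script. Its argument "motion" is a list that holds one entry, the list of rows, each a list of 6 numbers: the shift along the tool's x, y, z in mm, then the turn, a rotation vector about the tool's x, y, z in rad. A call has 1 to 10 rows; each row is the pose to reach, as a shift and turn from the pose commanded when the call began, along the tool's axes at that moment; what a row does not reach only later rows make up. A row lasts 1/8 s, in which the tool goes at most 62.5 mm and 10.7 degrees, less where a joint would pass 70% of its speed; a pose out of reach is approached as far as the arm can. A call with a gripper value outside its range is refused whole. "grip" is the opening, from -1 (shut) to 1 (fully open), set as the call begins (left out, the last holds). The fingers move at their own pace and stop on an object; "newtons" is the grip in N (left out, the last holds). Time passes only in rows, so rows that repeat a pose let the fingers close. It gives the time, the measured TCP pose, the force, the opening and the grip force at its end, in the units of the state.
- arm.get_obs(): the state, without advancing time (a new reading comes with each control period).
- arm.capture(name): name is "side" or "top"; returns a dict with "image" (384x512x3 uint8, red, green, blue), "depth" (384x512 float32, m along the optical axis (not along the pixel's ray), 0 where there is no reading), "intrinsics" (3x3 intrinsics, pixels), "R" (3x3) and "t" (3): a world point X has camera coordinates R X + t. Camera axes: x right, y down, z forward; pixel columns grow to the right and rows downward; lengths in m; the calibration is good to about 2 mm. A picture is of the moment at which its call begins.
- arm.sign_off(): hands the job in; it is judged then, once.
The state is a dict: "time_s": time; "joints": joint angles; "qvel": joint speeds; "joint_torque": joint torques, N m; "position": TCP position; "ee_rot": TCP orientation; "force": force on the tool from outside, world axes, zero at the start; "wrist_torque": the same for the moment, N m; "grip_width": finger opening in m; "finger_force": force on a finger pad.
Only numpy, scipy, OpenCV 4.12 (cv2) and the standard library are available. Lean on these libraries where they do the work, as an engineer would, in place of code of your own. Each camera call takes 0.05 s, during which the arm holds its last target. There are 200 camera calls.

## Working session

There is one attempt and no reset: what is moved stays moved. The work goes in short steps, Python scripts to look and compute and a tool call to move; the robot and the scene stay as the last step left them, time stands still between calls to the robot, and variables do not carry over. Pictures are saved under pics/ and viewed, at most 10 in all, crops included, and the job is handed in when it is done.

Besides the shell and the picture viewer there is one more tool, called after "Request:" as name(argument=value, ...), one argument or row to a line, values as JSON. jog_arm: Moves the arm, as the interface text tells. Its arguments: {"type":"object","properties":{"motion":{"type":"array"},"grip":{"type":"number"},"newtons":{"type":"number"}},"required":["motion"]}

```bash
mkdir -p pics
cat > h.py <<'E'
import numpy as np, cv2
from rig import arm
def cap(n):
    c=arm.capture(n); K,R,t=c["intrinsics"],c["R"],c["t"]; d=c["depth"]
    v,u=np.mgrid[:d.shape[0],:d.shape[1]]
    P=np.stack([(u-K[0,2])/K[0,0]*d,(v-K[1,2])/K[1,1]*d,d],-1)
    W=(P-t)@R; W[d==0]=np.nan
    return c["image"],W,c
E
python3 - <<'E'
from h import *
for n in("top","side"):
    im,W,c=cap(n); np.savez(f"{n}0.npz",im=im,W=W,K=c["intrinsics"],R=c["R"],t=c["t"])
    cv2.imwrite(f"pics/{n}0.png",cv2.resize(im[...,::-1],(800,600)))
    print(n,c["t"],-c["R"].T@c["t"])
print(arm.get_obs())
E
```

```text
top [-0.00379151  0.49353118  1.23720554] [ 0.34372032 -0.01296554  1.28683845]
side [0.43658265 0.23416062 1.14551152] [0.10642264 0.75733309 0.98628245]
{'time_s': 0.1, 'joints': array([-1.25009520e+00,  2.21144780e-01,  1.52746260e+00,  9.18564242e-06,
        1.39470114e+00, -1.26084322e-01]), 'qvel': array([ 4.35583422e-05, -1.16000241e-03, -3.10772816e-03,  4.59008550e-04,
        1.37691524e-03,  1.93221308e-03]), 'joint_torque': array([ 8.34177426e-04, -4.95943236e+01, -3.88521373e+01,  7.01423851e-02,
        5.14789915e-02, -6.02168461e-05]), 'position': array([ 0.26988646, -0.56315101,  0.23556621]), 'ee_rot': array([-8.54316806e-04,  9.75151261e-01,  2.21538443e-01, -7.88530007e-05]), 'force': array([ 0.39831183,  0.20904308, -0.24207964]), 'wrist_torque': array([-0.05504434,  0.00010884, -0.06631169]), 'finger_force': 0.0, 'grip_width': 0.08704548448806014}
```

View pics/top0.png

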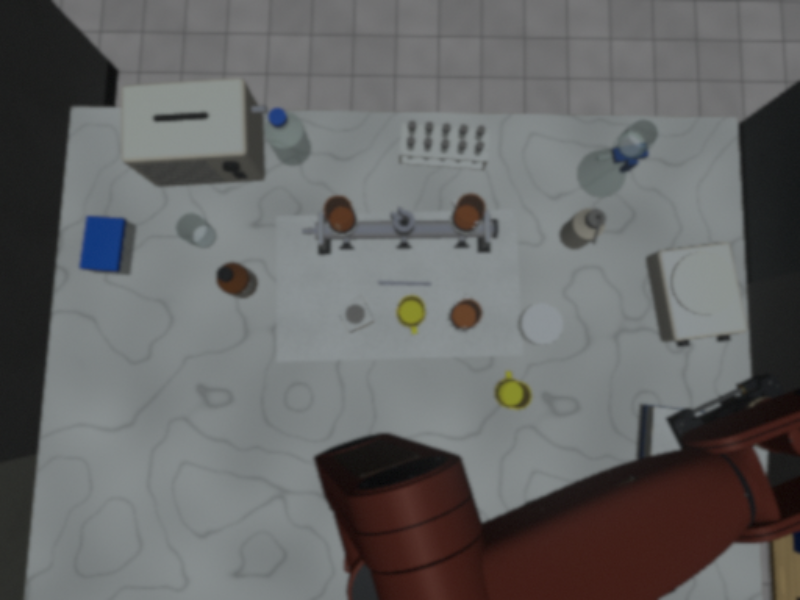

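View pics/side0.png

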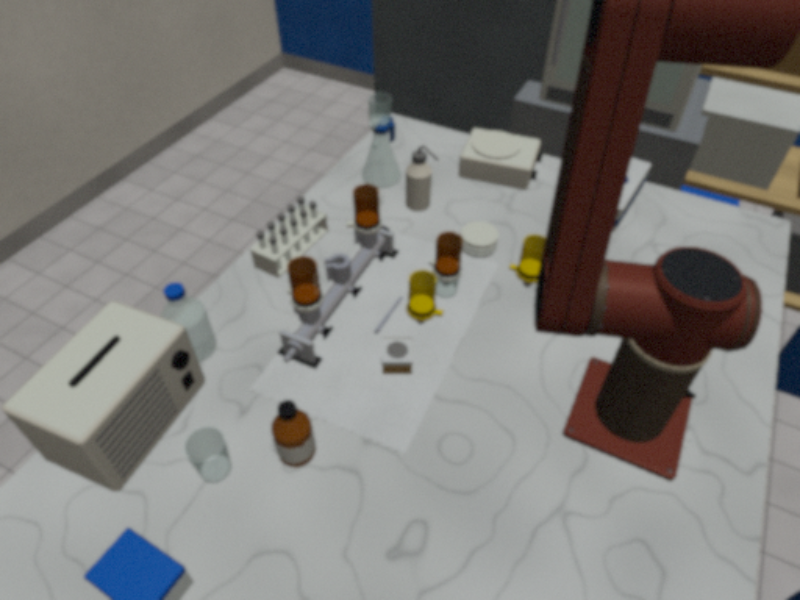

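Top view (800×600 pixels): candidates are amber at (465,313), yellow at (411,311) and (511,393), seated ambers at (340,213) and (468,213), and the reagent bottle at (235,278). The loose amber one at (465,313) stands in a low glass beaker (side view (448,265)), so it fits. The empty station is the middle one, (403,220). I'll confirm both in one enlarged crop.

Run:
```python
from h import *
d=np.load("top0.npz"); im,W=d["im"],d["W"]
a=cv2.resize(im[185:220,275:320],None,fx=8.8,fy=8.8,interpolation=cv2.INTER_CUBIC)
b=cv2.resize(im[125:160,236:281],None,fx=8.8,fy=8.8,interpolation=cv2.INTER_CUBIC)
s=np.load("side0.npz")["im"]
e=cv2.resize(s[140:195,263:313],(396,308)); f=cv2.resize(s[155:189,193:238],(396,308))
e=cv2.resize(s[145:184,268:313],(396,308))
o=np.vstack([np.hstack([a,b]),np.hstack([e,f])])[:600,:800]
cv2.imwrite("pics/crop.png",np.clip(o[...,::-1]*1.5,0,255))
print("funnel z map");print((W[185:218:2,280:316:2,2]*1000).round())
print("port z map");print((W[126:156:2,244:274:2,2]*1000).round())
```

```text
funnel z map
[[  1.   2.   2.   1.  -4.   1.   5.  -4.  -2.  -0.   1.   5.  -0.   1.
    0.   0.   6.   5.]
 [ -2.   2.  -2.   6.   0.   1.   0.  -1.   7.  -2.  -3.   5.   5.  -2.
    5.   1.   6.  -4.]
 [  6.   1.  -1.  -1.   2.  -2.   2.   0.   1.  67.  66.  -2.  -2.  -2.
   -1.   4.   0.   2.]
 [ -2.  -6.  -2.   4.  -2.  -0.  -3.  -3.   5. 154. 156.  -0.   5.   1.
    4.   2.  -0.  -3.]
 [  1.  -1.  -0.   3.   4.  -1.  -3. 154. 123. 117. 126. 139. 155.   2.
    4.  -1.   2.   4.]
 [ -0.  -4.  -2.  -0.  -0.  72. 159.  83.  81.  82.  84. 107. 133. 152.
    4.   1.  -2.  -1.]
 [ -0.  -1.   5.  -3.  71. 149.  82.  nan  84.  84.  73.  79. 111. 146.
    0.   1.  -2.  -0.]
 [  1.   2.  -2.  -2.  79. 158.  82.  80.  78.  81.  75.  80.  93. 137.
    3.   2.  -0.  -2.]
 [ -1.   1.  -4.  -0.  95. 161.  80.  83.  87.  81.  83.  81.  82. 132.
   -4.  -1.   1.  -1.]
 [  1.   1.  -1.  65.  96. 147.  80.  84.  82.  81.  81.  77.  82. 142.
    0.  -5.   3.  -3.]
 [ -1.   2.  -2.   5.  78.  nan 151.  81.  76.  81.  79.  86. 108. 157.
    3.   1.   1.  -3.]
 [ -2.  -4.   1.   1.  71.  93. 139. 158. 
[... 1158 characters left out ...]
 2.   5.  -4.
   -1.]
 [ 55.  54.  58.  53. 121. 118.  90.  94.  92. 118. 120.  57.  53.  59.
   54.]
 [ 58.  55.  60.  56. 122. 121. 123.  92. 119. 120. 117.  62.  57.  59.
   56.]
 [ 58.  62.  61.  59. 103. 122. 123. 120. 116. 119.  93.  58.  56.  55.
   56.]
 [ 58.  60.  54.  55.  58.  97. 109. 117. 110.  90.  60.  59.  56.  56.
   58.]
 [ 53.  52.  56.  50.  51.  49.  84.  84.  80.  57.  54.  56.  56.  52.
   49.]
 [ 45.  46.  44.  42.  43.  39.  47.  47.  42.  38.  41.  38.  41.  38.
   30.]
 [  0.   3.  -2.   1.  -2.   3.  41.  49.  41.   1.   0.   2.   1.   5.
    1.]][ WARN:0@0.146] global loadsave.cpp:1063 imwrite_ Unsupported depth image for selected encoder is fallbacked to CV_8U.
```

View pics/crop.png

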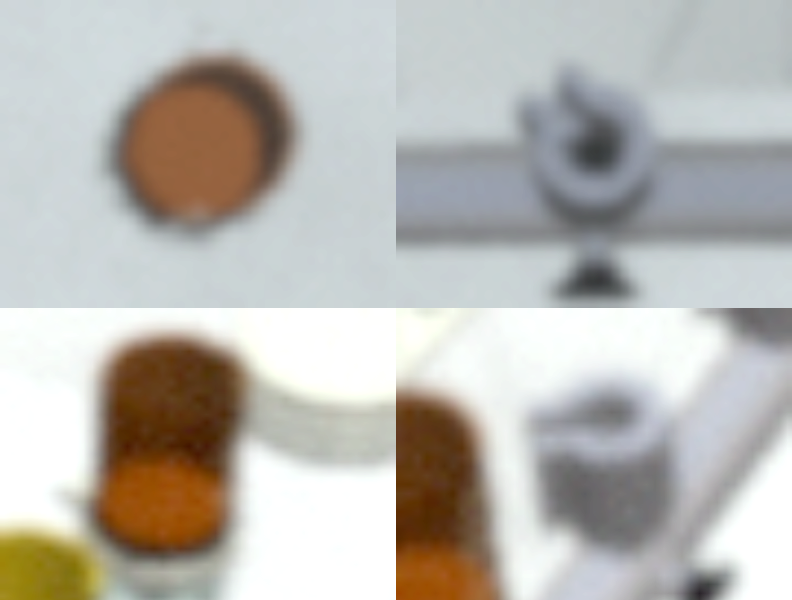

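The crop confirms it. Top left is the open amber funnel, and the side view shows it in the glass beaker. Right is the empty socket, with its slot opening toward up-left (roughly +x+y). Next I'll measure centres, slot and tab with averaged depth.

```bash
cat > m.py <<'E'
from h import *
from scipy.optimize import least_squares
def circ(p,r):
    f=lambda c:np.hypot(*(p-c).T)-r
    return least_squares(f,np.median(p,0),loss="soft_l1",f_scale=.002).x
def pts(n,k=8):
    L=[cap(n) for _ in range(k)]
    return np.nanmedian([l[1] for l in L],0),L[0]
E
python3 - <<'E'
from m import *
A={n:pts(n) for n in("top","side")}
np.savez("w.npz",top=A["top"][0],side=A["side"][0])
Wt=A["top"][0][185:220,275:325].reshape(-1,3)
f0=np.nanmean(Wt[Wt[:,2]>.07],0);print("f0",f0)
p0=np.nanmean(A["top"][0][130:150,250:268].reshape(-1,3),0);print("p0",p0)
for n in A:
    P=A[n][0].reshape(-1,3); P=P[~np.isnan(P[:,0])]
    q=P[np.hypot(*(P[:,:2]-f0[:2]).T)<.07]
    rim=q[(q[:,2]>.149)&(q[:,2]<.166)]; c=circ(rim[:,:2],.0275)
    # wall: outer cylinder
    rr=np.hypot(*(q[:,:2]-c).T)
    print(n,"funnel rim",c,len(rim),"topz",np.percentile(rim[:,2],[50,90]))
    fl=q[(q[:,2]>.055)&(q[:,2]<.078)]; d=fl-np.r_[c,0]; r=np.hypot(d[:,0],d[:,1])
    m=r>.033; print("tab cand (deg,r mm,z)",np.c_[np.degrees(np.arctan2(d[m,1],d[m,0])),r[m]*1e3,d[m,2]*1e3].round().astype(int).tolist())
    q=P[np.hypot(*(P[:,:2]-p0[:2]).T)<.06]
    rim=q[(q[:,2]>.114)&(q[:,2]<.127)]
    print("port rim",circ(rim[:,:2],.0175),len(rim),np.median(rim[:,2]))
    np.save(f"rim_{n}.npy",rim)
E
```

```text
f0 [ 0.45293368 -0.14376465  0.1045079 ]
p0 [ 0.66724554 -0.01242307  0.06952457]
top funnel rim [ 0.45229389 -0.14271032] 60 topz [0.15504388 0.15623494]
tab cand (deg,r mm,z) [[-5, 45, 70], [-9, 46, 68], [-14, 46, 68], [-18, 48, 67], [-6, 42, 67], [-10, 42, 67], [-14, 43, 70], [-19, 44, 67]]
port rim [ 0.64964396 -0.00908518] 118 0.11983541925778216
side funnel rim [ 0.45370402 -0.14211578] 74 topz [0.1532323 0.1553428]
tab cand (deg,r mm,z) [[-16, 48, 68], [-19, 45, 68], [-21, 42, 69], [-7, 47, 68], [-10, 44, 69], [-13, 42, 68], [-15, 38, 70], [-4, 45, 67], [-6, 42, 67], [-9, 39, 67], [-10, 35, 69], [-6, 46, 60], [-4, 41, 64], [-5, 37, 65], [-5, 37, 61], [-133, 33, 69], [144, 33, 65]]
port rim [ 0.65126638 -0.00683833] 114 0.11891473845338102
```

```bash
cat > portfit.py <<'E'
from m import *
from scipy.optimize import differential_evolution
w=np.load("w.npz")
def rim_plane(n,z):
    d=np.load(f"{n}0.npz"); K,R,t=d["K"],d["R"],d["t"]; C=-R.T@t
    v,u=np.mgrid[:384*4,:512*4]/4.-.375
    D=np.stack([(u-K[0,2])/K[0,0],(v-K[1,2])/K[1,1],np.ones_like(u)],-1)@R
    return (C+D*((z-C[2])/D[...,2])[...,None])[...,:2]
def model(X,p):
    x,y,th,hw=p; d=X-[x,y]; c,s=np.cos(th),np.sin(th)
    a=d[...,0]*c+d[...,1]*s; b=-d[...,0]*s+d[...,1]*c; r=np.hypot(a,b)
    m=((r<.023)|((a>0)&(a<.031)&(abs(b)<hw)))&(r>.0123)&~((a>0)&(abs(b)<.00525))
    return m.astype(float).reshape(m.shape[0]//4,4,-1,4).mean((1,3))
for n,sl in(("top",(slice(125,160),slice(238,280))),("side",(slice(150,195),slice(195,240)))):
    z=.12; X=rim_plane(n,z)[sl[0].start*4:sl[0].stop*4,sl[1].start*4:sl[1].stop*4]
    W=w[n][sl]; zz=W[...,2]; ob=(np.abs(zz-z)<.006).astype(float)
    near=np.hypot(W[...,0]-.65,W[...,1]+.008)<.045; ob*=near
    f=lambda p:((model(X,p)-ob)**2).sum()
    r=differential_evolution(f,[(.63,.67),(-.03,.01),(-3.14,3.14),(.008,.016)],seed=1,popsize=20,maxiter=80)
    print(n,r.x.round(4),r.fun,ob.sum())
E
python3 portfit.py
```

```text
top [ 0.6483 -0.0099  0.672   0.0131] 6.85546875 118.0
side [ 0.6482 -0.0066  0.6458  0.0157] 23.578125 114.0
```

Run:
```python
from m import *
w=np.load("w.npz")
for n in("top","side"):
    P=w[n].reshape(-1,3); P=P[(P[:,2]>.209)&(P[:,2]<.222)]
    C=[]
    for g in((.66,.122),(.66,-.14)):
        q=P[np.hypot(*(P[:,:2]-g).T)<.06]; C.append(circ(q[:,:2],.0275)); print(n,len(q),C[-1])
    print(np.mean(C,0),np.hypot(*(C[0]-C[1])))
```

```text
top 71 [0.64393645 0.11915269]
top 68 [ 0.6528191  -0.13991102]
[ 0.64837777 -0.01037916] 0.25921594504780454
side 86 [0.64526959 0.12041871]
side 67 [ 0.65470241 -0.13891921]
[ 0.649986   -0.00925025] 0.25950941060242333
```

Request:
jog_arm(
  motion=[
    [[347,-300,0,0,0,0],[347,-300,0,0,0,0],[347,-300,0,0,0,0],[347,-300,0,0,0,0],[347,-300,0,0,0,0],[347,-300,0,0,0,0],[347,-300,0,0,0,0],[347,-300,0,0,0,0],[347,-300,0,0,0,0],[347,-300,0,0,0,0]],
  ],
  grip=1,
)

```text
time_s: 2.15
position: [0.4532, -0.1438, 0.2366]
ee_rot: [0.0, 0.975, 0.222, -0.0]
force: [-0.4, 0.4, 0.2]
grip_width: 0.0874
finger_force: 0.0
```

Request:
jog_arm(
  motion=[
    [[0.5,-1.3,40,0,0,0],[0.5,-1.3,80,0,0,0],[0.5,-1.3,110,0,0,0],[0.5,-1.3,121.5,0,0,0],[0.5,-1.3,121.5,0,0,0],[0.5,-1.3,121.5,0,0,0]],
  ],
)

```text
time_s: 2.9
position: [0.4542, -0.1426, 0.1165]
ee_rot: [0.001, 0.975, 0.221, 0.001]
force: [-0.3, 0.7, 1.0]
grip_width: 0.087
finger_force: 0.0
```

Request:
jog_arm(
  motion=[
    [[0,0,0,0,0,0],[0,0,0,0,0,0],[0,0,0,0,0,0],[0,0,0,0,0,0],[0,0,0,0,0,0],[0,0,0,0,0,0],[0,0,0,0,0,0],[0,0,0,0,0,0]],
  ],
  grip=-1,
  newtons=30,
)

```text
time_s: 3.9
position: [0.4534, -0.1418, 0.1152]
ee_rot: [0.0, 0.975, 0.222, 0.0]
force: [0.3, -0.1, 2.6]
grip_width: 0.0586
finger_force: 29.9
```

Request:
jog_arm(
  motion=[
    [[0,0,10,0,0,0],[0,0,-15,0,0,0],[0,0,-35,0,0,0],[0,0,-60,0,0,0],[0,0,-95,0,0,0],[0,0,-125,0,0,0],[0,0,-130,0,0,0],[0,0,-130,0,0,0]],
  ],
)

```text
time_s: 4.9
position: [0.4527, -0.1415, 0.2438]
ee_rot: [-0.0, 0.975, 0.222, -0.001]
force: [-0.5, -0.0, -3.5]
grip_width: 0.0583
finger_force: 30.0
```

My first lift row went 10 mm down by mistake before rising, so I'm checking what that did to the grip and the beaker.

```bash
cat > meas.py <<'E'
from m import *
import sys
o=arm.get_obs(); T=o["position"]; print("T",T.round(4),"F",o["force"].round(1),o["time_s"])
zf=float(sys.argv[1]) if len(sys.argv)>1 else T[2]-.045  # expected flange top z
for n in("top","side"):
    W,L=pts(n,4); P=W.reshape(-1,3); P=P[np.isfinite(P[:,0])]
    q=P[np.hypot(*(P[:,:2]-T[:2]).T)<.06]
    fl=q[(abs(q[:,2]-zf)<.015)]; d=fl-np.r_[T[:2],0]; r=np.hypot(d[:,0],d[:,1]); m=(r>.035)&(r<.052)
    a=np.degrees(np.arctan2(d[m,1],d[m,0]))
    print(n,"tab n",m.sum(),"ang",np.median(a).round(1),"z",np.percentile(d[m,2],[25,50,75]).round(4))
    print(np.c_[a,r[m]*1e3,d[m,2]*1e3].round().astype(int).tolist()[:30])
    np.savez("last_"+n,W=W,im=L[0])
    cv2.imwrite(f"pics/last_{n}.png",L[0][...,::-1])
E
python3 meas.py
python3 - <<'E'
import cv2,numpy as np
s=cv2.imread("pics/last_side.png"); t=cv2.imread("pics/last_top.png")
a=cv2.resize(s[80:230,200:350],(400,400)); b=cv2.resize(t[150:250,240:340],(400,400))
cv2.imwrite("pics/c2.png",np.clip(np.hstack([a,b])*1.4,0,255).astype(np.uint8))
E
```

```text
T [ 0.4527 -0.1415  0.2438] F [-0.5 -0.  -3.5] 4.9
top tab n 2 ang -159.8 z [0.1977 0.1995 0.2013]
[[-155, 36, 203], [-164, 36, 196]]
side tab n 19 ang -2.7 z [0.1983 0.1998 0.2014]
[[-19, 45, 200], [-20, 41, 201], [-12, 44, 199], [-10, 39, 202], [-14, 37, 202], [-4, 44, 198], [-6, 41, 199], [-7, 38, 200], [-4, 44, 194], [-3, 40, 197], [-3, 36, 198], [-2, 36, 195], [161, 35, 201], [114, 35, 205], [124, 36, 206], [141, 36, 203], [154, 36, 200], [120, 35, 201], [120, 35, 197]]
```

View pics/c2.png

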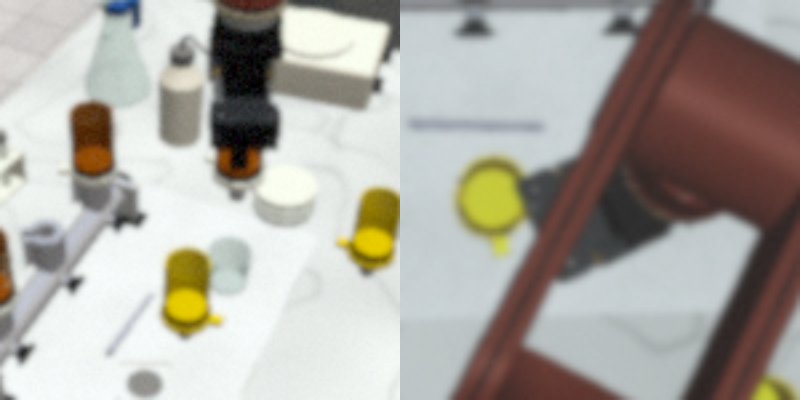

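The funnel is held upright, with its tab near −11° and its flange top at 0.200 m, so the grip didn't slip. The beaker is still in place at about (230,265) in the left half. The funnel now goes above the socket with a +0.87 rad world turn.

Request:
jog_arm(
  motion=[
    [[40,-6,0,0,0,-0.15],[85,-12,0,0,0,-0.3],[130,-19,0,0,0,-0.47],[175,-26,0,0,0,-0.64],[215,-31,0,0,0,-0.8],[234,-34,0,0,0,-0.87],[234,-34,0,0,0,-0.87],[234,-34,0,0,0,-0.87],[234,-34,0,0,0,-0.87]],
  ],
)

```text
time_s: 6.42
position: [0.649, -0.0107, 0.2451]
ee_rot: [0.0, 0.791, 0.611, -0.0]
force: [0.6, 1.2, -2.4]
grip_width: 0.0586
finger_force: 30.0
```

```bash
cat meas.py | sed -i 's/\.tolist()\[:30\]/.tolist()[:22]/' meas.py; python3 meas.py
python3 - <<'E'
import cv2,numpy as np
s=cv2.imread("pics/last_side.png"); t=cv2.imread("pics/last_top.png")
a=cv2.resize(s[90:200,160:270],(400,400)); b=cv2.resize(t[100:200,210:310],(400,400))
cv2.imwrite("pics/c3.png",np.clip(np.hstack([a,b])*1.4,0,255).astype(np.uint8))
E
```

```text
return _methods._mean(a, axis=axis, dtype=dtype,
  ret = ret.dtype.type(ret / rcount)
Traceback (most recent call last):
  File "meas.py", line 10, in <module>
    print(n,"tab n",m.sum(),"ang",np.median(a).round(1),"z",np.percentile(d[m,2],[25,50,75]).round(4))
                                                            ~~~~~~~~~~~~~^^^^^^^^^^^^^^^^^^^
IndexError: index -1 is out of bounds for axis 0 with size 0
```

View pics/c3.png

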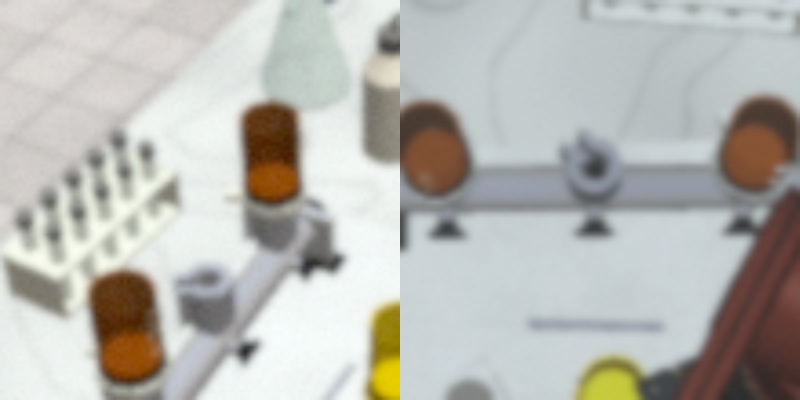

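That picture was stale because the script failed before saving. I'll repeat with the side camera only.

```bash
sed -i 's/in("top","side")/in("side",)/' meas.py; python3 meas.py
python3 - <<'E'
import cv2,numpy as np
s=cv2.imread("pics/last_side.png")
cv2.imwrite("pics/c4.png",np.clip(cv2.resize(s[80:200,155:275],(600,600),interpolation=cv2.INTER_CUBIC)*1.4,0,255).astype(np.uint8))
E
```

```text
T [ 0.6493 -0.0104  0.2454] F [ 0.1 -1.  -2.4] 6.625
side tab n 16 ang 41.7 z [0.1984 0.2018 0.2022]
[[30, 47, 202], [31, 44, 203], [30, 41, 202], [31, 38, 202], [37, 44, 202], [38, 41, 202], [36, 38, 201], [43, 45, 202], [44, 42, 202], [45, 38, 202], [48, 36, 203], [43, 45, 198], [45, 42, 198], [46, 39, 198], [46, 36, 197], [41, 45, 193]]
```

View pics/c4.png

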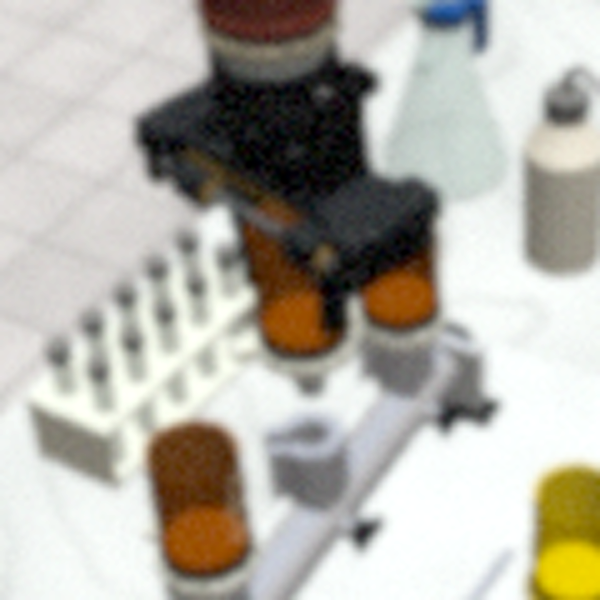

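The funnel is held above the socket: stem tip at (310,385), socket mouth at (318,435), tab pointing like the slot. I'll get the offset between the two axes from this one camera.

Run:
```python
from m import *
T=arm.get_obs()["position"]
P=np.load("last_side.npz")["W"].reshape(-1,3); P=P[np.isfinite(P[:,0])]
def cyl(g,z0,z1,r,P):
    c=np.array(g)
    for _ in range(5):
        d=P[:,:2]-c; rr=np.hypot(*d.T); m=(abs(rr-r)<.006)&(P[:,2]>z0)&(P[:,2]<z1)
        m&=(d@np.array([-.545,.765]))/rr>.2   # towards the camera
        c=least_squares(lambda c:np.hypot(*(P[m,:2]-c).T)-r,c,loss="soft_l1",f_scale=.002).x
    return c.round(4),m.sum()
print(T.round(4))
print("flange",cyl(T[:2],.187,.1985,.033,P),"amber",cyl(T[:2],.212,.235,.029,P),"stem",cyl(T[:2],.158,.182,.011,P))
W=np.load("w.npz")["side"].reshape(-1,3);W=W[np.isfinite(W[:,0])]
for Q in(P,W): print("collar",cyl((.65,-.009),.066,.115,.023,Q))
for g in((.646,.120),(.654,-.139)): print("seated",cyl(g,.123,.129,.033,W),cyl(g,.143,.2,.029,W),cyl(g,.066,.115,.023,W))
```

```text
[ 0.6495 -0.0101  0.2452]
flange (array([ 0.6503, -0.0117]), np.int64(16)) amber (array([ 0.6496, -0.012 ]), np.int64(85)) stem (array([ 0.6493, -0.013 ]), np.int64(23))
collar (array([ 0.6512, -0.0097]), np.int64(133))
collar (array([ 0.6513, -0.0097]), np.int64(131))
seated (array([0.646 , 0.1189]), np.int64(35)) (array([0.6462, 0.1191]), np.int64(246)) (array([0.6462, 0.1192]), np.int64(111))
seated (array([ 0.6559, -0.1407]), np.int64(31)) (array([ 0.6557, -0.1407]), np.int64(214)) (array([ 0.6562, -0.1398]), np.int64(113))
```

Request:
jog_arm(
  motion=[
    [[2.1,0.8,8,0,0,0],[2.1,0.8,18,0,0,0],[2.1,0.8,26,0,0,0],[2.1,0.8,32,0,0,0],[2.1,0.8,36,0,0,0],[2.1,0.8,40,0,0,0],[2.1,0.8,44,0,0,0],[2.1,0.8,44,0,0,0]],
  ],
)

```text
time_s: 7.82
position: [0.6507, -0.0081, 0.2007]
ee_rot: [-0.0, 0.791, 0.612, -0.0]
force: [-0.1, 0.6, -2.5]
grip_width: 0.0584
finger_force: 30.0
```

The tip is 12 mm into the bore with no contact force. Next step is past key contact height, slowly.

Request:
jog_arm(
  motion=[
    [[0,0,3,0,0,0],[0,0,5,0,0,0],[0,0,7,0,0,0],[0,0,9,0,0,0],[0,0,9,0,0,0],[0,0,9,0,0,0]],
  ],
)

```text
time_s: 8.57
position: [0.6509, -0.0082, 0.1921]
ee_rot: [0.0, 0.791, 0.612, 0.0]
force: [0.4, 0.4, -1.6]
grip_width: 0.0581
finger_force: 30.0
```

Request:
jog_arm(
  motion=[
    [[0,0,3,0,0,0],[0,0,6,0,0,0],[0,0,9,0,0,0],[0,0,12,0,0,0],[0,0,12,0,0,0],[0,0,12,0,0,0]],
  ],
)

```text
time_s: 9.32
position: [0.6509, -0.0082, 0.18]
ee_rot: [-0.0, 0.791, 0.612, -0.0]
force: [0.0, 0.2, -1.7]
grip_width: 0.0582
finger_force: 30.0
```

```bash
python3 meas.py 0.134
python3 - <<'E'
import cv2,numpy as np
s=cv2.imread("pics/last_side.png")
cv2.imwrite("pics/c5.png",np.clip(cv2.resize(s[110:190,180:260],(600,600),interpolation=cv2.INTER_CUBIC)*1.4,0,255).astype(np.uint8))
E
```

```text
T [ 0.6509 -0.0082  0.18  ] F [ 0.   0.2 -1.7] 9.325
side tab n 17 ang 43.6 z [0.1346 0.1358 0.1368]
[[26, 45, 136], [28, 41, 137], [25, 39, 135], [34, 45, 137], [33, 41, 136], [33, 38, 136], [39, 45, 136], [41, 42, 137], [44, 39, 138], [44, 35, 137], [44, 46, 135], [45, 42, 135], [46, 39, 135], [46, 36, 134], [44, 46, 131], [44, 43, 130], [45, 40, 130]]
```

View pics/c5.png

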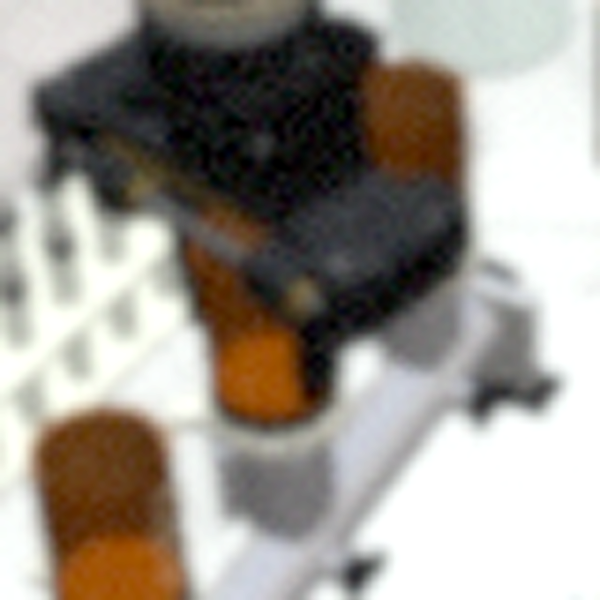

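The flange (around (275,435)) is level and about 6 mm above the rim, and the key is in the slot. I'll keep pushing in small steps and watch the force.

Request:
jog_arm(
  motion=[
    [[0,0,1.5,0,0,0],[0,0,3,0,0,0],[0,0,3,0,0,0],[0,0,3,0,0,0]],
  ],
)

```text
time_s: 10.02
position: [0.651, -0.0082, 0.1775]
ee_rot: [0.0, 0.791, 0.612, 0.0]
force: [-2.6, 1.2, 4.8]
grip_width: 0.0586
finger_force: 30.0
```

Request:
jog_arm(
  motion=[
    [[0,0,1,0,0,0],[0,0,2,0,0,0],[0,0,2,0,0,0],[0,0,2,0,0,0]],
  ],
)

```text
time_s: 10.52
position: [0.651, -0.0082, 0.1755]
ee_rot: [0.0, 0.791, 0.612, 0.0]
force: [-3.1, 0.9, 6.7]
grip_width: 0.0583
finger_force: 30.0
```

Request:
jog_arm(
  motion=[
    [[0,0,1,0,0,0],[0,0,2,0,0,0],[0,0,2,0,0,0],[0,0,2,0,0,0]],
  ],
  newtons=45,
)

```text
time_s: 11.02
position: [0.651, -0.0081, 0.1736]
ee_rot: [0.0, 0.791, 0.612, 0.0]
force: [-2.6, 0.1, 6.1]
grip_width: 0.0585
finger_force: 45.0
```

Request:
jog_arm(
  motion=[
    [[0,0,1,0,0,0],[0,0,1.5,0,0,0],[0,0,1.5,0,0,0],[0,0,1.5,0,0,0]],
  ],
)

```text
time_s: 11.52
position: [0.651, -0.0082, 0.1723]
ee_rot: [0.0, 0.791, 0.612, 0.0]
force: [-2.6, 1.0, 6.6]
grip_width: 0.0584
finger_force: 45.0
```

```bash
python3 meas.py 0.130
```

```text
T [ 0.651  -0.0082  0.1723] F [-2.6  1.   6.6] 11.525
side tab n 16 ang 40.1 z [0.1265 0.1283 0.129 ]
[[26, 46, 127], [29, 42, 129], [28, 39, 128], [29, 36, 128], [36, 45, 130], [38, 42, 130], [36, 39, 128], [35, 36, 128], [43, 46, 130], [45, 43, 130], [44, 39, 129], [42, 36, 127], [43, 46, 126], [43, 43, 125], [45, 40, 126], [46, 37, 125]]
```

Request:
jog_arm(
  motion=[
    [[0,0,1,0,0,0],[0,0,1.5,0,0,0],[0,0,1.5,0,0,0],[0,0,1.5,0,0,0]],
  ],
)

```text
time_s: 12.22
position: [0.651, -0.0082, 0.1709]
ee_rot: [0.0, 0.791, 0.612, 0.0]
force: [-3.4, -0.5, 7.2]
grip_width: 0.0581
finger_force: 45.0
```

Request:
jog_arm(
  motion=[
    [[0,0,1,0,0,0],[0,0,1.5,0,0,0],[0,0,1.5,0,0,0],[0,0,1.5,0,0,0]],
  ],
)

```text
time_s: 12.72
position: [0.6511, -0.0082, 0.17]
ee_rot: [0.0, 0.791, 0.612, 0.0]
force: [-4.5, 0.4, 10.6]
grip_width: 0.0578
finger_force: 45.0
```

Request:
jog_arm(
  motion=[
    [[0,0,0.5,0,0,0],[0,0,1,0,0,0],[0,0,1,0,0,0],[0,0,1,0,0,0]],
  ],
)

```text
time_s: 13.22
position: [0.6511, -0.0082, 0.1699]
ee_rot: [0.0, 0.791, 0.612, 0.0]
force: [-7.4, 0.3, 14.7]
grip_width: 0.0583
finger_force: 45.0
```

```bash
python3 meas.py 0.128|cut -c1-100
```

```text
T [ 0.6511 -0.0082  0.1699] F [-7.4  0.3 14.7] 13.225
side tab n 17 ang 41.0 z [0.125  0.1266 0.1272]
[[24, 39, 126], [27, 36, 127], [32, 45, 127], [34, 42, 127], [31, 39, 126], [36, 35, 128], [39, 46,
```

The downward motion has stopped and force is rising steeply, so the flange is on the rim. I'll relieve the side force with a small −x shift and keep a firm push.

Request:
jog_arm(
  motion=[
    [[-0.1,-0.5,0.3,0,0,0],[-0.2,-1,0.8,0,0,0],[-0.2,-1,0.8,0,0,0],[-0.2,-1,0.8,0,0,0],[-0.2,-1,0.8,0,0,0]],
  ],
)

```text
time_s: 14.05
position: [0.6509, -0.0082, 0.1699]
ee_rot: [0.001, 0.791, 0.612, 0.001]
force: [-5.8, 0.3, 16.0]
grip_width: 0.0579
finger_force: 45.0
```

Run:
```python
from m import *
W,L=pts("side",4); cv2.imwrite("pics/c6.png",np.clip(cv2.resize(L[0][110:190,180:260,::-1],(600,600),interpolation=cv2.INTER_CUBIC)*1.4,0,255).astype(np.uint8))
o=arm.get_obs();T=o["position"];print(T,o["force"],o["wrist_torque"])
P=W.reshape(-1,3);P=P[np.isfinite(P[:,0])]
def near(P,c,z0,z1,r0,r1):
    rr=np.hypot(*(P[:,:2]-c).T); q=P[(rr>r0)&(rr<r1)&(P[:,2]>z0)&(P[:,2]<z1)]
    return len(q),np.percentile(q[:,2],[25,50,75]).round(4)
# black band/flange ledge and tab height compared with the seated ones
for c in((.6513,-.0097),(.6462,.1191),(.6559,-.1407)): print("tab z",near(P,c,.11,.145,.036,.048))
```

```text
[ 0.65096095 -0.0082035   0.16993633] [-5.87921942  1.04629254 15.78189024] [0.17699956 1.39025676 0.00406001]
tab z (17, array([0.1258, 0.1268, 0.1277]))
tab z (9, array([0.1242, 0.1267, 0.1269]))Traceback (most recent call last):
  File "<stdin>", line 9, in <module>
  File "<stdin>", line 7, in near
    return _quantile_unchecked(
        a, q, axis, out, overwrite_input, method, keepdims, weights)
    return _ureduce(a,
                    func=_quantile_ureduce_func,
    ...<5 lines>...
                    overwrite_input=overwrite_input,
                    method=method)
    r = func(a, **kwargs)
    result = _quantile(arr,
                       quantiles=q,
    ...<2 lines>...
                       out=out,
                       weights=wgt)
    slices_having_nans = np.isnan(arr[-1, ...])
                                  ~~~^^^^^^^^^
IndexError: index -1 is out of bounds for axis 0 with size 0
```

View pics/c6.png

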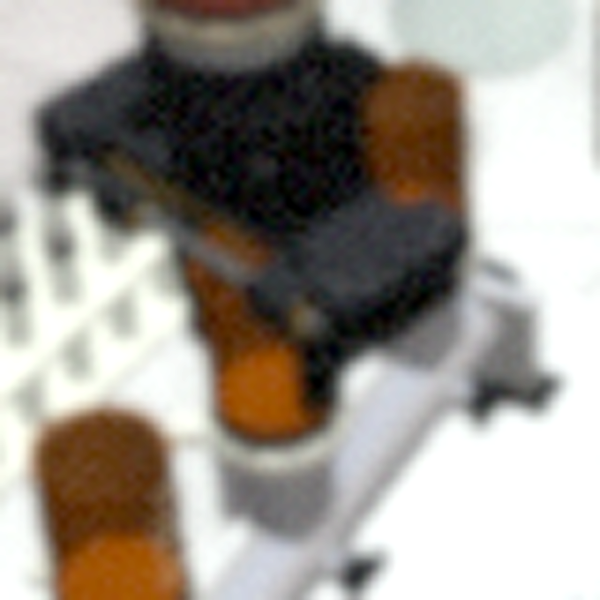

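The picture shows the flange (around (275,450)) level on the collar. Its tab height of 126.8 mm matches the seated funnel's 126.7 mm, so it is fully home and held with about 16 N. Handing in.

```bash
python3 -c "
from rig import arm
print(arm.sign_off())"
```

```text
the job is handed in; nothing more can be done
None
```

The amber funnel is keyed into the empty middle station, pressed fully home and upright against the spring valve, still gripped with about 16 N of upward force on the tool, and the job was handed in at about 14 s; one lift row went 10 mm the wrong way (down) while still in the low beaker, with no visible shift of the beaker or the grip.

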